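# Nest the V-block and hold a lens barrel down in it

## Robot

A 6-joint arm with a two-finger parallel gripper is mounted at the origin on the work surface. World frame = base frame: x ahead of the robot, y to its left, z up, the work surface at z = 0. Lengths are in m, angles in rad, forces in N, time in s.
With the tool pointing down it reaches from about 0.35 to 0.775 m from the base axis. Payload 5.5 kg.
Tool frame: the origin (TCP) lies midway between the tips of the shut fingers; the grasp point (between the pads) lies grip_point_offset behind it (grip_point_offset is the distance from the TCP to the grasp point, in m); z points along the fingers, y is the direction in which the jaws open and shut (so a half turn about z gives the same grasp; the last joint's range is limited). The gripper opens to 85 mm and grips with 20 to 120 N. Pads are 22 mm wide; open, the fingers measure 114 mm over their backs; the gripper's body (76 mm by 85 mm) begins 54 mm behind the grasp point. The pads swing forward as they close: fully open they stand 13 mm farther back than shut.
Start: joints at [-1.323, 0.313, 0.046, 1.304, 0, 1.431], TCP at [0.217, -0.532, 0.231] pointing down, gripper open.
Joint ranges: [-2.76, 2.76], [-0.86, 1.69], [-1.03, 1.26], [-2.2, 2.34], [-1.47, 1.5], [-3.14, 3.14]. Speed limits (rad/s): [2.57, 2.57, 3.14, 3.14, 3.14, 3.14].

## Interface

Orientations are given as a unit quaternion [w, x, y, z].
In Python, from workcell import * gives the robot as it stands.
- The arm moves only by the tool send_rows, never from a script. Its argument "series" is one flat list of numbers, 7 for each row, row after row: the shift along the tool's x, y, z in cm, then the turn, a rotation vector about the tool's x, y, z in degrees, then the opening, from 0 (shut) to 1 (fully open). A call has 1 to 10 rows; each row is the pose to reach, as a shift and turn from the pose commanded when the call began, along the tool's axes at that moment; what a row does not reach only later rows make up. A row lasts 1/12 s, in which the tool goes at most 41.7 mm and 7.16 degrees, less where a joint would pass 70% of its speed; a pose out of reach is approached as far as the arm can. A call with a gripper value outside its range is refused whole. The fingers move at their own pace and stop on an object; "newtons" is the grip in N (left out, the last holds). Time passes only in rows, so rows that repeat a pose let the fingers close. It gives the time, the measured TCP pose, the force and the opening at its end, in the units of the state.
- get_state(): the state, without advancing time (a new reading comes with each control period).
- read_camera(name): name is "scene" or "top"; returns the picture (384x512x3 uint8, blue, green, red); there is no depth.
- camera_info(name): a dict with "K" (3x3 intrinsics, pixels), "xyz" and "attitude" of the camera in the world. Camera axes: x right, y down, z forward; pixel columns grow to the right and rows downward; lengths in m; the calibration is good to about 2 mm. A picture is of the moment at which its call begins. camera_info takes no time and is no camera call.
- hand_in(): hands the job in, once; it reports no verdict.
Trained networks look in the newest picture that a camera, given by its name, has taken for a name from the list of things; names that differ only in an ending like _2 or _b are one class to them, and where a whole thing is asked for, a point or a joint stands for the part that bears it (a point fixed in the world has none). Each returns a list of dicts, best first, with "p" (0 to 1); they miss things now and then, are a little off and sometimes report something else, mostly with a low value. They report only what shows in the picture. A call takes as long as a camera call.
- silhouettes(camera, label): "pixels" (384x512 bool, what is visible of it) and "box" ([left, top, width, height] in pixels, round what is visible of it).
The state is a dict: "clock": time; "joint_pos": joint angles; "qvel": joint speeds; "tau": joint torques, N m; "tcp_pos": TCP position; "orientation": TCP orientation; "wrist_force": force on the tool from outside, world axes, zero at the start; "ft_torque": the same for the moment, N m; "finger_gap": finger opening in m.
Only numpy, scipy, OpenCV 4.12 (cv2) and the standard library are available. Lean on these libraries where they do the work, as an engineer would, in place of code of your own. Each camera call takes 0.05 s, during which the arm holds its last target. There are 200 camera calls.

## Task

First push the steel V-block across the welding bed until it sits square and flush in the corner of the bed's two fences. Then take the thicker of the two lens barrels from the tray, lay it lengthwise in the V, centred on the block, and press it down firmly (10 to 20 N) so that it bears on both sloping jaws; finish while still holding it pressed there, with the block still home in its corner. Leave the thin barrel in its tray.

Things in the scene. Friction and masses are not known exactly. Their poses are not given: they have to be found in the camera images.
- bed: Welding bed: fixed flat aluminium plate 250 (x) x 230 (y) x 12 mm, origin at the middle of its underside. On it stands an L-shaped steel fence, 16 mm thick, 20 mm high: the far fence runs 146 mm from the corner towards -y, the left one 150 mm towards -x. A loose spacer ring lies idle in the bed's near left corner. The fence corner lies 80 mm (x) and 70 mm (y) from the middle.
- fence_corner (a point): Inner corner of the fence, at the level of the bed's top face (12 mm above the table). Its x axis points into the far fence, its y axis into the left fence: their inner faces are the planes x = 0 and y = 0; the free bed is at negative x and y. Axes parallel to the bed's.
- vblock_center (a point): Loose V-block of ground steel that slides easily on the bed, about 0.85 kg (varies), 70 mm long (its x, along the V groove), 60 mm wide (its y). Its upright sides are plain up to 38 mm; two dark jaws rise to 41 mm above its underside. This point is on its middle, 20 mm above the underside; z is up. It starts away from both fences, turned by up to 0.3 rad from square.
- vblock_corner (a point): The lower corner of the V-block at its +x, +y end (35 mm and 30 mm from its middle), on its underside. When the block is home this coincides with fence_corner and the axes of both agree.
- vblock_seat (a point): Point fixed to the V-block, above its middle, 52 mm above its underside: the centre of the thick barrel lies here when seated and centred. x runs along the V.
- jaw_left: Dark steel jaw fixed to the V-block on its +y side, as long as the block: a face rising outwards at 45 degrees. The seated thick barrel touches it along a line 14 mm beside and 14 mm below the barrel's axis; the jaw's upper edge is 10 mm below that axis. Origin: that of the V-block (middle of its underside).
- jaw_right: The same jaw on the -y side of the V-block, facing jaw_left; same origin.
- barrel_center (a point): Centre of the thick lens barrel: a loose aluminium cylinder 40 mm in diameter, 90 mm long, near 0.2 kg, x along its axis (it may roll, so y and z have any direction). It starts lying in the tray, its axis level, 26 mm above the table.
- thin_barrel_center (a point): Centre of the thin lens barrel, not to be used: 26 mm in diameter, 90 mm long, x along its axis. It lies in the tray beside the thick one, their axes parallel and 100 mm apart; which of the two is on the left varies.
- tray: Fixed flat black tray 130 x 210 x 6 mm that carries both barrels along its x, each between two ridges 4 mm high; origin at the middle of its underside.

How it is judged:
On the way, in this order (a step that is already met when the one before it is completed fails the run):
1. the V-block is square and flush in the fence corner (x of vblock_corner in the frame of fence_corner between -0.0025 and 0.0025 m and y of vblock_corner in the frame of fence_corner between -0.0025 and 0.0025 m and angle between the x axis of vblock_center and the x axis of fence_corner, either way round below 0.03 rad and angle between vblock_center's own z axis and vertical below 0.03 rad), for 0.2 s.
2. the thick barrel lies in the V, centred, with the block still home (all of step 1 and x of barrel_center in the frame of vblock_seat between -0.012 and 0.012 m and y of barrel_center in the frame of vblock_seat between -0.002 and 0.002 m and z of barrel_center in the frame of vblock_seat between -0.0025 and 0.002 m and angle between the x axis of barrel_center and the x axis of vblock_seat, either way round below 0.035 rad), for 0.2 s.
At the end, for the whole second after the job is handed in: Block corner within 2.5 mm of the fence corner along both fences, square within 0.03 rad; thick barrel within 12 mm of the seat along the V, 2 mm across and up, aligned within 0.035 rad; the robot holds it pressed on the block with over 7 N in all and over 1.5 N on each jaw through the last second (all of step 2 and contact force between barrel and jaw_left above 1.5 N and contact force between barrel and jaw_right above 1.5 N and contact force between barrel and vblock above 7 N and contact force between any of the fingers, the arm and barrel above 3 N); the arm keeps its last pose, push and grip.
It fails at once if the thin barrel is moved by more than 15 mm (distance of thin_barrel_center from where it was at the start of the episode above 0.015 m).
It also fails if it takes over 67 s, if anything falls off the work surface, if the arm or the gripper's body presses on something with over 40 N, if the wrist force passes 120 N, or if a joint passes its speed limit or range.

## Working session

There is one attempt and no reset: what is moved stays moved. The work goes in short steps, Python scripts to look and compute and a tool call to move; the robot and the scene stay as the last step left them, time stands still between calls to the robot, and variables do not carry over. Pictures are saved under pics/ and viewed, about 8 in all and at most 12, crops included, and the job is handed in when it is done.

Besides the shell and the picture viewer there is one more tool, called as name(argument=value, ...), one argument or row to a line, values as JSON. send_rows: Moves the arm, as the interface text tells. Its arguments: {"type":"object","properties":{"series":{"type":"array"},"newtons":{"type":"number"}},"required":["series"]}

```bash
ls; mkdir -p pics
python3 - <<'E'
from workcell import *
import cv2,numpy as np
print(get_state())
try: print(grip_point_offset)
except Exception as e: print(e)
ims=[]
for c in("scene","top"):
    i=camera_info(c);print(c,i)
    im=read_camera(c);cv2.imwrite(f"pics/{c}0.png",im)
    for l in("vblock","vblock_center","barrel_center","thin_barrel_center","tray","bed","jaw_left"):
        try:
            for d in silhouettes(c,l)[:2]: 
                ys,xs=np.nonzero(d["pixels"]);print(c,l,round(d["p"],2),d["box"],xs.mean().round(1),ys.mean().round(1),len(xs), cv2.minAreaRect(np.c_[xs,ys].astype(np.float32)))
        except Exception as e: print(l,e)
E
```

```text
pics
{'clock': 0.0, 'joint_pos': array([-1.32262903e+00,  3.13983382e-01,  4.49589328e-02,  1.30355207e+00,
        3.72156099e-05,  1.43120091e+00]), 'qvel': array([ 7.26596520e-04, -2.76001955e-04, -1.14050297e-05, -8.52260209e-05,
       -1.05244223e-04, -1.07186407e-03]), 'tau': array([ 5.68729627e-05, -4.80628502e+01,  2.98534298e+01,  1.93711667e-02,
       -1.79049894e-04, -5.11344098e-06]), 'tcp_pos': array([ 0.21729831, -0.53182101,  0.23041032]), 'orientation': array([-8.89793668e-04,  9.81263426e-01,  1.92668879e-01, -2.97155434e-05]), 'wrist_force': array([-0.78194742,  0.63295547,  0.13907964]), 'ft_torque': array([0.03049371, 0.01872535, 0.01501307]), 'finger_gap': 0.08551275764066796}
0.0187
scene {'K': array([[452.26996974,   0.        , 265.46955486],
       [  0.        , 452.26996974, 189.24571906],
       [  0.        ,   0.        ,   1.        ]]), 'xyz': array([1.02700134, 0.19569057, 0.80747876]), 'attitude': array([-0.15249044,  0.53202035,  0.79776206, -0.23932553])}
vblock it knows: barrel_center, bed, fence_corner, jaw_left, jaw_right, thin_barrel_center, 
[... 2093 characters left out ...]
), (32.90335464477539, 9.55819320678711), 79.99201965332031)
top tray 0.92 [295.8, 150.2, 78.9, 58.8] 337.8 179.3 2891 ((336.989990234375, 179.38636779785156), (48.77485656738281, 76.89524841308594), 80.18070220947266)
top tray 0.35 [144.0, 149.5, 98.7, 103.2] 194.5 198.9 7185 ((193.17030334472656, 199.22271728515625), (86.69940185546875, 93.57191467285156), 7.594643592834473)
top bed 0.89 [143.6, 147.4, 98.4, 102.4] 194.5 199.1 7026 ((193.79513549804688, 199.83570861816406), (86.9228286743164, 92.68766021728516), 7.765166282653809)
top jaw_left 0.66 [176.6, 187.1, 12.8, 25.2] 182.4 199.1 138 ((182.11766052246094, 199.5294189453125), (5.820854663848877, 25.70877456665039), 14.03624439239502)
```

Run:
```python
import cv2,numpy as np
t=cv2.imread("pics/top0.png")[130:270,130:400]; s=cv2.imread("pics/scene0.png")[110:310,100:450]
cv2.imwrite("pics/a.png",cv2.resize(t,(800,415),interpolation=cv2.INTER_CUBIC))
cv2.imwrite("pics/b.png",cv2.resize(s,(800,457),interpolation=cv2.INTER_CUBIC))
```

```text
(no output)
```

View pics/a.png

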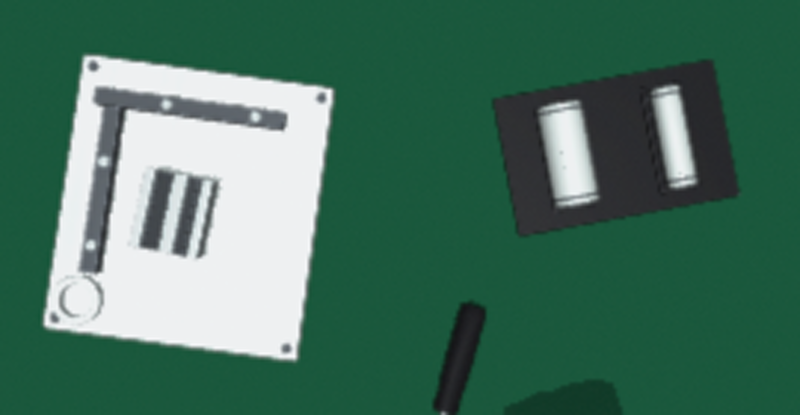

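View pics/b.png

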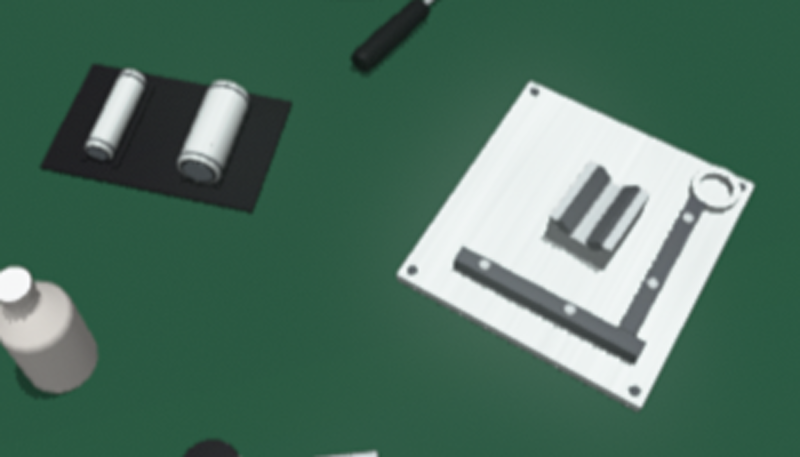

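```bash
cat > h.py <<'E'
from workcell import *
import numpy as np, cv2
from scipy.optimize import minimize
from scipy.spatial.transform import Rotation as R
def proj(c,P):
    i=camera_info(c); q=i["attitude"]; M=R.from_quat(np.r_[q[1:],q[0]]).as_matrix()
    p=(np.asarray(P)-i["xyz"])@M@i["K"].T; return p[:,:2]/p[:,2:]
def box(lx,ly,z0,z1): return np.array([[a*lx/2,b*ly/2,z] for a in(-1,1) for b in(-1,1) for z in(z0,z1)])
def cyl(d,l,z):
    t=np.linspace(0,2*np.pi,24); return np.array([[s*l/2,d/2*np.cos(a),z+d/2*np.sin(a)] for s in(-1,1) for a in t])
def place(V,p):
    c,s=np.cos(p[2]),np.sin(p[2]); return np.c_[V[:,0]*c-V[:,1]*s+p[0],V[:,0]*s+V[:,1]*c+p[1],V[:,2]]
def render(c,W):
    h=cv2.convexHull(proj(c,W).astype(np.float32))
    im=np.zeros((384*4,512*4),np.uint8); cv2.fillConvexPoly(im,np.round((h*4+1.5)).astype(np.int32),255)
    return cv2.resize(im,(512,384),interpolation=cv2.INTER_AREA)/255.
def fit(V,masks,p0):
    def f(p):
        e=0
        for c,m in masks.items():
            r=render(c,place(V,p)); e+=1-np.minimum(r,m).sum()/np.maximum(r,m).sum()
        return e
    b=minimize(f,p0,method="Nelder-Mead",options=dict(initial_simplex=np.array(p0)+np.array([[0,0,0],[.01,0,0],[0,.01,0],[0,0,.15]]),xatol=1e-4,fatol=1e-5))
    b=minimize(f,b.x,method="Nelder-Mead",options=dict(initial_simplex=b.x+np.array([[0,0,0],[-.004,0,0],[0,-.004,0],[0,0,-.06]]),xatol=1e-4,fatol=1e-5))
    return b.x,b.fun
def mask(c,l):
    d=silhouettes(c,l); return d[0]["pixels"].astype(float) if d else None
def pix2w(c,uv,z):
    i=camera_info(c); q=i["attitude"]; d=R.from_quat(np.r_[q[1:],q[0]]).apply(np.linalg.inv(i["K"])@[uv[0],uv[1],1]); return i["xyz"]+d*(z-i["xyz"][2])/d[2]
def go(pos,yaw,tilt=None):
    """shift cm + turn deg in tool axes to bring TCP to pos, tool x at world angle yaw, pointing down"""
    s=get_state(); q=s["orientation"]; T=R.from_quat(np.r_[q[1:],q[0]])
    c,n=np.cos(yaw),np.sin(yaw); G=R.from_matrix(np.array([[c,n,0],[n,-c,0],[0,0,-1.]]))
    print("shift",(T.inv().apply(np.array(pos)-s["tcp_pos"])*100).round(2),"turn",(T.inv()*G).as_rotvec(degrees=True).round(2),"clk",s["clock"])
E
python3 - <<'E'
from h import *
for c in("scene","top"): read_camera(c)
M=lambda l:{c:mask(c,l) for c in("scene","top")}
for l,V,uv in (("bed",box(.25,.23,0,.012),(194,200)),("vblock_center",box(.07,.06,.012,.053),(188,202)),("barrel_center",cyl(.04,.09,.026),(321,181)),("thin_barrel_center",cyl(.026,.09,.019),(357,175))):
    m=M(l); p0=np.r_[pix2w("top",uv,.02)[:2],-.1 if uv[0]<250 else .15]
    for k in (m,{"top":m["top"]},{"scene":m["scene"]}): 
        x,e=fit(V,k,p0); print(l,list(k),x.round(4),round(e,3))
# check visually
im=read_camera("top")
E
```

```text
bed ['scene', 'top'] [ 0.5317  0.1709 -0.1637] 0.271
bed ['top'] [ 0.5308  0.1694 -0.1585] 0.135
bed ['scene'] [ 0.5324  0.1716 -0.1622] 0.131
vblock_center ['scene', 'top'] [ 0.526   0.1812 -0.237 ] 0.183
vblock_center ['top'] [ 0.5261  0.1791 -0.2648] 0.059
vblock_center ['scene'] [ 0.5269  0.182  -0.2107] 0.089
barrel_center ['scene', 'top'] [ 0.5693 -0.1737  0.1669] 0.149
barrel_center ['top'] [ 0.5695 -0.1744  0.1433] 0.074
barrel_center ['scene'] [ 0.5694 -0.1727  0.1737] 0.043
thin_barrel_center ['scene', 'top'] [ 0.5832 -0.2727  0.1694] 0.308
thin_barrel_center ['top'] [ 0.5809 -0.2754  0.1555] 0.126
thin_barrel_center ['scene'] [ 0.5842 -0.2713  0.1712] 0.076
```

Run:
```python
from h import *
ms={}
for c in("scene","top"):
    im=read_camera(c); m=mask(c,"bed")
    g=im.min(2).astype(int); roi=cv2.dilate(m,np.ones((9,9)))>0
    w=((g>100)&roi).astype(np.uint8)
    n,L,S,_=cv2.connectedComponentsWithStats(w); w=(L==1+S[1:,4].argmax())
    pts=np.argwhere(w)[:,::-1].astype(np.int32); h=np.zeros((384,512),np.uint8)
    cv2.fillConvexPoly(h,cv2.convexHull(pts),1); ms[c]=h.astype(float)
V=box(.25,.23,.0,.012)
for k in (ms,{"top":ms["top"]},{"scene":ms["scene"]}):
    x,e=fit(V,k,[.531,.17,-.16]); print(x.round(4),round(e,3), "corner",place(np.array([[.08,.07,.012]]),x).round(4))
```

```text
[ 0.5299  0.1701 -0.1603] 0.048 corner [[0.62   0.2265 0.012 ]]
[ 0.5299  0.1697 -0.1636] 0.023 corner [[0.6203 0.2257 0.012 ]]
[ 0.5304  0.1725 -0.1582] 0.02 corner [[0.6204 0.229  0.012 ]]
```

Run:
```python
from h import *
go([.40,-.17,.2],2.98-1.3); go([.526,.181,.13],2.98)
```

```text
shift [ 30.6  -26.64   3.13] turn [  0.     0.   -74.04] clk 1.45
shift [ 55.54 -54.37  10.13] turn [ 0.0000e+00  1.0000e-02 -1.4852e+02] clk 1.45
```

send_rows(
  series=[30.6, -26.6, 3.1, 0, 0, -74, 1, 30.6, -26.6, 3.1, 0, 0, -74, 1, 30.6, -26.6, 3.1, 0, 0, -74, 1, 30.6, -26.6, 3.1, 0, 0, -74, 1, 30.6, -26.6, 3.1, 0, 0, -74, 1, 30.6, -26.6, 3.1, 0, 0, -74, 1, 30.6, -26.6, 3.1, 0, 0, -74, 1, 30.6, -26.6, 3.1, 0, 0, -74, 1, 30.6, -26.6, 3.1, 0, 0, -74, 1, 30.6, -26.6, 3.1, 0, 0, -74, 1],
  newtons=40,
)

```text
clock: 2.28
tcp_pos: [0.4007, -0.1676, 0.2004]
orientation: [0.0, 0.68, 0.733, 0.0]
wrist_force: [-0.0, 0.2, -0.1]
finger_gap: 0.0857
```

Run:
```python
from h import *
go([.526,.181,.13],2.98)
```

```text
shift [33.84 15.08  7.05] turn [ 4.000e-02  2.000e-02 -7.648e+01] clk 2.2833
```

send_rows(
  series=[33.8, 15.1, 7, 0, 0, -76.5, 1, 33.8, 15.1, 7, 0, 0, -76.5, 1, 33.8, 15.1, 7, 0, 0, -76.5, 1, 33.8, 15.1, 7, 0, 0, -76.5, 1, 33.8, 15.1, 7, 0, 0, -76.5, 1, 33.8, 15.1, 7, 0, 0, -76.5, 1, 33.8, 15.1, 7, 0, 0, -76.5, 1, 33.8, 15.1, 7, 0, 0, -76.5, 1, 33.8, 15.1, 7, 0, 0, -76.5, 1, 33.8, 15.1, 7, 0, 0, -76.5, 1],
)

```text
clock: 3.12
tcp_pos: [0.5295, 0.1829, 0.1286]
orientation: [0.0, 0.12, 0.993, 0.001]
wrist_force: [-0.7, 0.6, 0.7]
finger_gap: 0.0852
```

Run:
```python
from h import *
go([.526,.181,.030],2.98)
```

```text
shift [ 0.29 -0.29  9.86] turn [ 0.13 -0.   -4.58] clk 3.1167
```

send_rows(
  series=[0.3, -0.3, 0, 0, 0, -4.6, 1, 0.3, -0.3, 4, 0, 0, -4.6, 1, 0.3, -0.3, 7, 0, 0, -4.6, 1, 0.3, -0.3, 9, 0, 0, -4.6, 1, 0.3, -0.3, 9.8, 0, 0, -4.6, 1, 0.3, -0.3, 9.8, 0, 0, -4.6, 1],
)

```text
clock: 3.62
tcp_pos: [0.5227, 0.1745, 0.0302]
orientation: [-0.002, 0.087, 0.996, -0.001]
wrist_force: [-0.3, 0.2, -0.0]
finger_gap: 0.0856
```

Run:
```python
from h import *
go([.526,.181,.030],2.98); print(get_state()["wrist_force"])
a=read_camera("top")[130:270,130:270]; b=read_camera("scene")[120:320,260:460]
cv2.imwrite("pics/c.png",np.hstack([cv2.resize(a,(400,400),interpolation=3),cv2.resize(b,(400,400),interpolation=3)]))
```

```text
shift [-0.21  0.7   0.02] turn [-0.09 -0.23 -0.69] clk 3.6167
[-0.28963853  0.18382269 -0.0462006 ]
```

View pics/c.png

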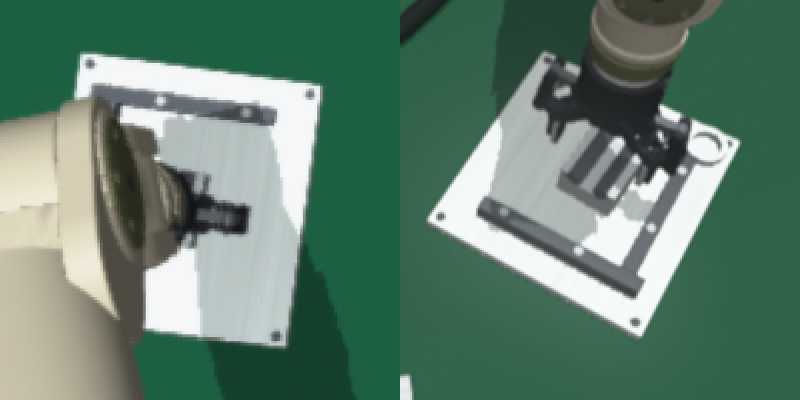

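The scene view (right half) shows the open fingers straddling the block (block about (600,180)), with no contact. I'll correct the 7 mm lag offset and close.

send_rows(
  series=[-0.2, 0.7, 0, 0, 0, -0.7, 1, -0.2, 0.7, 0, 0, 0, -0.7, 1, -0.2, 0.7, 0, 0, 0, -0.7, 0, -0.2, 0.7, 0, 0, 0, -0.7, 0, -0.2, 0.7, 0, 0, 0, -0.7, 0, -0.2, 0.7, 0, 0, 0, -0.7, 0, -0.2, 0.7, 0, 0, 0, -0.7, 0, -0.2, 0.7, 0, 0, 0, -0.7, 0],
  newtons=30,
)

```text
clock: 4.38
tcp_pos: [0.5284, 0.1814, 0.0333]
orientation: [0.001, 0.081, 0.997, 0.0]
wrist_force: [-0.4, -0.2, 4.8]
finger_gap: 0.0597
```

Run:
```python
from h import *
s=get_state();print(s["finger_gap"],s["wrist_force"],s["tcp_pos"])
go([.526,.181,.030],2.98);go([.526+.04*.987,.181-.04*.16,.030],2.98)
go([.5807,.2027,.030],2.98)
```

```text
0.059748335415136446 [-0.44105307 -0.15330061  4.77456053] [0.52837332 0.18141356 0.03327596]
shift [ 0.23 -0.08  0.33] turn [0.02 0.1  0.01] clk 4.3833
shift [-3.77 -0.08  0.33] turn [0.02 0.1  0.01] clk 4.3833
shift [-4.82  2.94  0.34] turn [0.02 0.1  0.01] clk 4.3833
```

send_rows(
  series=[-0.8, 0.5, 0, 0, 0, 0, 0, -1.6, 1.0, 0, 0, 0, 0, 0, -2.4, 1.5, 0, 0, 0, 0, 0, -3.2, 2.0, 0, 0, 0, 0, 0, -4.0, 2.4, 0, 0, 0, 0, 0, -4.0, 2.4, 0, 0, 0, 0, 0, -4.0, 2.4, 0, 0, 0, 0, 0],
)

```text
clock: 4.97
tcp_pos: [0.5729, 0.1989, 0.0331]
orientation: [0.002, 0.081, 0.997, 0.0]
wrist_force: [2.6, 1.0, 3.2]
finger_gap: 0.059
```

send_rows(
  series=[-0.3, 0, 0, 0, 0, 0, 0, -0.6, 0, 0, 0, 0, 0, 0, -0.9, 0, 0, 0, 0, 0, 0, -1.2, 0, 0, 0, 0, 0, 0, -1.2, 0, 0, 0, 0, 0, 0, -1.2, 0, 0, 0, 0, 0, 0],
)

```text
clock: 5.47
tcp_pos: [0.582, 0.1967, 0.0331]
orientation: [-0.0, 0.08, 0.997, 0.0]
wrist_force: [-2.6, -0.8, 8.2]
finger_gap: 0.0592
```

send_rows(
  series=[0, 0.2, 0, 0, 0, 0, 0, 0, 0.4, 0, 0, 0, 0, 0, 0, 0.6, 0, 0, 0, 0, 0, 0, 0.6, 0, 0, 0, 0, 0, 0, 0.6, 0, 0, 0, 0, 0],
)

```text
clock: 5.88
tcp_pos: [0.5835, 0.2018, 0.0331]
orientation: [0.0, 0.081, 0.997, -0.001]
wrist_force: [-1.6, -2.2, 7.2]
finger_gap: 0.059
```

Run:
```python
from h import *
s=get_state();print(s["finger_gap"],s["wrist_force"],s["ft_torque"],s["tcp_pos"])
go([.5807,.2027,.030],2.98)
```

```text
0.05902722965769569 [-1.57737937 -2.23722435  7.20037104] [-0.47516828  0.20771347 -0.0606362 ] [0.58354271 0.20181025 0.03308617]
shift [0.3  0.04 0.31] turn [-0.07  0.03 -0.02] clk 5.8833
```

send_rows(
  series=[0, 0.1, 0, 0, 0, 0, 0, 0, 0.2, 0, 0, 0, 0, 0, 0, 0.3, 0, 0, 0, 0, 0, 0, 0.3, 0, 0, 0, 0, 0],
)

```text
clock: 6.22
tcp_pos: [0.5838, 0.203, 0.0331]
orientation: [0.0, 0.081, 0.997, -0.002]
wrist_force: [-1.1, -8.4, 9.1]
finger_gap: 0.0591
```

send_rows(
  series=[-0.15, 0, 0, 0, 0, 0, 0, -0.3, 0, 0, 0, 0, 0, 0, -0.45, 0, 0, 0, 0, 0, 0, -0.45, 0, 0, 0, 0, 0, 0],
)

```text
clock: 6.55
tcp_pos: [0.5857, 0.2028, 0.0329]
orientation: [-0.002, 0.081, 0.997, -0.002]
wrist_force: [-7.4, -6.3, 13.3]
finger_gap: 0.0592
```

Run:
```python
from h import *
s=get_state();print(s["finger_gap"],s["wrist_force"],s["ft_torque"],s["tcp_pos"])
a=read_camera("scene")[120:320,260:460]
go([.5807,.2027,.030],2.98)
cv2.imwrite("pics/d.png",cv2.resize(a,(600,600),interpolation=3))
```

```text
0.05923075280773694 [-7.44105629 -6.30190964 13.30217279] [-1.32762157  1.49891237  0.27070758] [0.5856899  0.20280474 0.03294864]
shift [ 0.49 -0.09  0.3 ] turn [-0.25 -0.23 -0.01] clk 6.6
```

View pics/d.png

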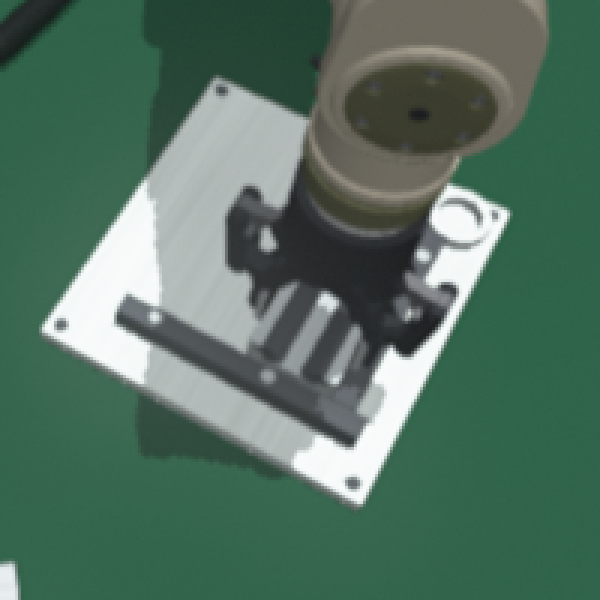

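send_rows(
  series=[0.3, -0.05, 0, 0, 0, 0, 0, 0.3, -0.05, 0, 0, 0, 0, 1, 0.3, -0.05, 0, 0, 0, 0, 1, 0.3, -0.05, 0, 0, 0, 0, 1, 0.3, -0.05, 0, 0, 0, 0, 1, 0.3, -0.05, -3, 0, 0, 0, 1, 0.3, -0.05, -7, 0, 0, 0, 0, 3.3, -0.05, -7, 0, 0, 0, 0, 7.3, 0, -7, 0, 0, 0, 0, 7.3, 0, -7, 0, 0, 0, 0],
)

```text
clock: 7.43
tcp_pos: [0.507, 0.2165, 0.1004]
orientation: [-0.006, 0.079, 0.997, -0.001]
wrist_force: [-2.3, 0.1, -1.8]
finger_gap: 0.0388
```

Run:
```python
from h import *
go([.510,.214,.023],2.98); s=get_state();print(s["finger_gap"],s["wrist_force"])
read_camera("scene"); m=mask("scene","vblock_center")
x,e=fit(box(.07,.06,.012,.053),{"scene":m},[.581,.203,-.16]); print(x,e)
```

```text
shift [-0.42 -0.18  7.74] turn [-0.19 -0.63  0.16] clk 7.4333
0.03880562408384564 [-2.33534256  0.10051615 -1.8491832 ]
[ 0.57420933  0.20420156 -0.13708484] 0.16619994163598795
```

send_rows(
  series=[-0.2, -0.2, 0, 0, 0, 0, 0, -0.2, -0.2, 0, 0, 0, 0, 0, -0.2, -0.2, 2, 0, 0, 0, 0, -0.2, -0.2, 5, 0, 0, 0, 0, -0.2, -0.2, 7, 0, 0, 0, 0, -0.2, -0.2, 7.7, 0, 0, 0, 0, -0.2, -0.2, 7.7, 0, 0, 0, 0],
)

```text
clock: 8.12
tcp_pos: [0.5176, 0.2136, 0.0231]
orientation: [-0.002, 0.081, 0.997, -0.001]
wrist_force: [-0.0, 0.3, 1.0]
finger_gap: -0.0002
```

Run:
```python
from h import *
go([.535,.210,.023],2.98); s=get_state();print(s["finger_gap"],s["wrist_force"],s["tcp_pos"])
```

```text
shift [-1.78 -0.08  0.  ] turn [-0.09 -0.2  -0.02] clk 8.1167
-0.00023555433026774703 [-0.03402317  0.32698484  0.96038336] [0.51759995 0.21362083 0.0230959 ]
```

send_rows(
  series=[-0.5, 0, 0, 0, 0, 0, 0, -1.0, 0, 0, 0, 0, 0, 0, -1.4, 0, 0, 0, 0, 0, 0, -1.6, 0, 0, 0, 0, 0, 0, -1.8, 0, 0, 0, 0, 0, 0, -1.8, 0, 0, 0, 0, 0, 0],
)

```text
clock: 8.62
tcp_pos: [0.5367, 0.2114, 0.0258]
orientation: [0.0, 0.081, 0.997, 0.0]
wrist_force: [-0.4, -0.2, -0.6]
finger_gap: -0.0002
```

send_rows(
  series=[-0.1, 0, 0, 0, 0, 0, 0, -0.2, 0, 0, 0, 0, 0, 0, -0.3, 0, 0, 0, 0, 0, 0, -0.4, 0, 0, 0, 0, 0, 0, -0.4, 0, 0, 0, 0, 0, 0],
)

```text
clock: 9.03
tcp_pos: [0.537, 0.211, 0.0246]
orientation: [-0.003, 0.08, 0.997, -0.0]
wrist_force: [-7.4, 1.6, 4.1]
finger_gap: -0.0004
```

send_rows(
  series=[-0.2, 0, 0, 0, 0, 0, 0, -0.4, 0, 0, 0, 0, 0, 0, -0.6, 0, 0, 0, 0, 0, 0, -0.6, 0, 0, 0, 0, 0, 0],
)

```text
clock: 9.37
tcp_pos: [0.5369, 0.2106, 0.0234]
orientation: [-0.008, 0.079, 0.997, -0.0]
wrist_force: [-19.6, 4.2, 10.4]
finger_gap: 0.0004
```

send_rows(
  series=[2.0, 0, 0, 0, 0, 0, 0, 2.0, 0, -3, 0, 0, 0, 0, 2.0, 0, -7, 0, 0, 0, 0, 0, -4, -7, 0, 0, 0, 0, -2, -8, -7, 0, 0, 0, 0, -3, -8.2, -7, 0, 0, 0, 0, -3, -8.2, -7, 0, 0, 0, 0, -3, -8.2, -7, 0, 0, 0, 0],
)

```text
clock: 10.03
tcp_pos: [0.5631, 0.1234, 0.0951]
orientation: [0.0, 0.082, 0.997, 0.0]
wrist_force: [-1.0, 0.4, -0.8]
finger_gap: 0.0002
```

Run:
```python
from h import *
go([.5687,.1287,.023],2.98); s=get_state();print(s["finger_gap"],s["wrist_force"],s["tcp_pos"])
```

```text
shift [-0.47  0.62  7.21] turn [ 0.01  0.02 -0.1 ] clk 10.0333
0.00022232279542132053 [-1.01393312  0.42418105 -0.81701776] [0.5630566  0.12337724 0.09511282]
```

send_rows(
  series=[-0.5, 0.4, 3, 0, 0, 0, 0, -0.5, 0.4, 6, 0, 0, 0, 0, -0.5, 0.4, 7.2, 0, 0, 0, 0, -0.5, 0.4, 7.2, 0, 0, 0, 0, -0.5, 1.4, 7.2, 0, 0, 0, 0, -0.5, 2.2, 7.2, 0, 0, 0, 0, -0.5, 2.8, 7.2, 0, 0, 0, 0, -0.5, 2.8, 7.2, 0, 0, 0, 0],
)

```text
clock: 10.7
tcp_pos: [0.5733, 0.153, 0.0248]
orientation: [0.002, 0.079, 0.997, 0.001]
wrist_force: [-0.0, -0.1, -0.0]
finger_gap: -0.0002
```

send_rows(
  series=[0, 0.3, 0, 0, 0, 0, 0, 0, 0.6, 0, 0, 0, 0, 0, 0, 0.9, 0, 0, 0, 0, 0, 0, 0.9, 0, 0, 0, 0, 0],
)

```text
clock: 11.03
tcp_pos: [0.5735, 0.1601, 0.0235]
orientation: [0.0, 0.08, 0.997, -0.0]
wrist_force: [-0.7, -0.5, -0.2]
finger_gap: -0.0002
```

send_rows(
  series=[0, 0.2, 0, 0, 0, 0, 0, 0, 0.4, 0, 0, 0, 0, 0, 0, 0.6, 0, 0, 0, 0, 0, 0, 0.6, 0, 0, 0, 0, 0],
)

```text
clock: 11.37
tcp_pos: [0.5734, 0.1605, 0.0235]
orientation: [-0.0, 0.082, 0.997, -0.005]
wrist_force: [-2.9, -17.1, 5.8]
finger_gap: 0.0
```

send_rows(
  series=[0, 0.2, 0, 0, 0, 0, 0, 0, 0.4, 0, 0, 0, 0, 0, 0, 0.6, 0, 0, 0, 0, 0, 0, 0.6, 0, 0, 0, 0, 0],
)

```text
clock: 11.7
tcp_pos: [0.5734, 0.1606, 0.0236]
orientation: [-0.001, 0.084, 0.996, -0.011]
wrist_force: [-6.7, -36.8, 12.8]
finger_gap: -0.0
```

send_rows(
  series=[0, -2.0, 0, 0, 0, 0, 0, 0, -3, -3, 0, 0, 0, 0, 0, -4, -7, 0, 0, 0, 0, 0, -8, -11, 0, 0, 0, 0.5, 0, -12, -13, 0, 0, 0, 1, 0, -16, -13, 0, 0, 0, 1, 0, -20, -13, 0, 0, 0, 1, 0, -24, -13, 0, 0, 0, 1, 0, -24, -13, 0, 0, 0, 1, 0, -24, -13, 0, 0, 0, 1],
)

```text
clock: 12.53
tcp_pos: [0.5363, -0.0684, 0.1535]
orientation: [0.0, 0.083, 0.997, -0.0]
wrist_force: [1.3, 1.2, -0.0]
finger_gap: 0.0834
```

Run:
```python
from h import *
a=read_camera("top"); ms=mask("top","vblock_center"); b=read_camera("scene"); m2=mask("scene","vblock_center")
V=box(.07,.06,.012,.053)
for k in({"top":ms},{"scene":m2}): print(fit(V,k,[.581,.203,-.16]))
print("home from bed fits: top",place(np.array([[.045,.04,0]]),[.5299,.1697,-.1636])," scene",place(np.array([[.045,.04,0]]),[.5304,.1725,-.1582]))
go([.5694,-.1735,.11],np.pi+.165)
a=a[140:260,130:250]; b=b[130:310,270:450]
cv2.imwrite("pics/e.png",np.hstack([cv2.resize(a,(400,400),interpolation=3),cv2.resize(b,(400,400),interpolation=3)]))
```

```text
(array([ 0.58111311,  0.20131355, -0.16172449]), np.float64(0.04633564838809989))
(array([ 0.57406908,  0.20490044, -0.15011389]), np.float64(0.1907566579005593))
home from bed fits: top [[0.58081398 0.20183669 0.        ]]  scene [[0.5811397  0.20491116 0.        ]]
shift [ -4.98 -10.28   4.3 ] turn [  0.03  -0.02 -18.63] clk 12.7333
```

View pics/e.png

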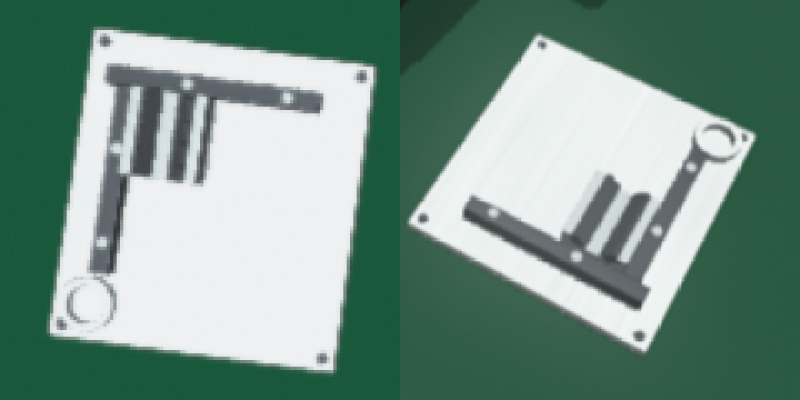

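Top view: block sits flush in the corner, at (160,130) in the left half; the fit matches home within 1 mm and 0.002 rad. Next, the thick barrel.

send_rows(
  series=[-5, -10.3, 4.3, 0, 0, -18.6, 1, -5, -10.3, 4.3, 0, 0, -18.6, 1, -5, -10.3, 4.3, 0, 0, -18.6, 1, -5, -10.3, 4.3, 0, 0, -18.6, 1, -5, -10.3, 4.3, 0, 0, -18.6, 1, -5, -10.3, 4.3, 0, 0, -18.6, 1],
)

```text
clock: 13.23
tcp_pos: [0.5694, -0.1733, 0.1098]
orientation: [-0.001, -0.082, 0.997, 0.001]
wrist_force: [0.1, 0.1, -0.1]
finger_gap: 0.0853
```

Run:
```python
from h import *
go([.5694,-.1735,.015],np.pi+.165)
```

```text
shift [-0.01 -0.03  9.48] turn [ 0.08 -0.07 -0.05] clk 13.2333
```

send_rows(
  series=[0, 0, 3.5, 0, 0, 0, 1, 0, 0, 6.5, 0, 0, 0, 1, 0, 0, 8.5, 0, 0, 0, 1, 0, 0, 9.5, 0, 0, 0, 1, 0, 0, 9.5, 0, 0, 0, 1, 0, 0, 9.5, 0, 0, 0, 1],
)

```text
clock: 13.73
tcp_pos: [0.5698, -0.1738, 0.0161]
orientation: [0.0, -0.082, 0.997, -0.0]
wrist_force: [0.5, -0.4, 0.5]
finger_gap: 0.0855
```

send_rows(
  series=[0, 0, 0, 0, 0, 0, 0, 0, 0, 0, 0, 0, 0, 0, 0, 0, 0, 0, 0, 0, 0, 0, 0, 0, 0, 0, 0, 0, 0, 0, 0, 0, 0, 0, 0, 0, 0, 0, 0, 0, 0, 0, 0, 0, 0, 0, 0, 0, 0, 0, 0, 0, 0, 0, 0, 0],
  newtons=70,
)

```text
clock: 14.4
tcp_pos: [0.5704, -0.175, 0.0168]
orientation: [0.001, -0.082, 0.997, -0.0]
wrist_force: [0.1, 2.8, 5.1]
finger_gap: 0.0379
```

send_rows(
  series=[0, 0, -1, 0, 0, 0, 0, 0, 0, -3, 0, 0, 0, 0, 0, 0, -6, 0, 0, 0, 0, 0, 0, -9, 0, 0, 0, 0, 0, 0, -12, 0, 0, 0, 0, 0, 0, -13, 0, 0, 0, 0, 0, 0, -13, 0, 0, 0, 0, 0, 0, -13, 0, 0, 0, 0],
)

```text
clock: 15.07
tcp_pos: [0.5694, -0.175, 0.1449]
orientation: [0.0, -0.081, 0.997, -0.0]
wrist_force: [-0.6, -0.4, -2.5]
finger_gap: 0.0382
```

Run:
```python
from h import *
s=get_state();print(s["wrist_force"],s["finger_gap"],s["tcp_pos"])
for c in("top","scene"):
    read_camera(c); m=mask(c,"barrel_center")
    if m is None: print(c,None); continue
    z=s["tcp_pos"][2]+.0095
    print(c,fit(cyl(.04,.09,z),{c:m},[*s["tcp_pos"][:2],.165]))
b=read_camera("scene")[60:260,100:300]
cv2.imwrite("pics/f.png",cv2.resize(b,(600,600),interpolation=3))
go([.575,.195,.14],2.98)
```

```text
[-0.56893794 -0.44111616 -2.53242793] 0.03816215204828901 [ 0.56935025 -0.17503022  0.14490191]
top (array([ 0.56780471, -0.17194255,  0.23948528]), np.float64(0.6753296421028597))
scene (array([ 0.57094938, -0.17344313,  0.2076721 ]), np.float64(0.37266489539106096))
shift [-6.67 36.35  0.36] turn [ 0.09 -0.2  18.62] clk 15.3167
```

View pics/f.png

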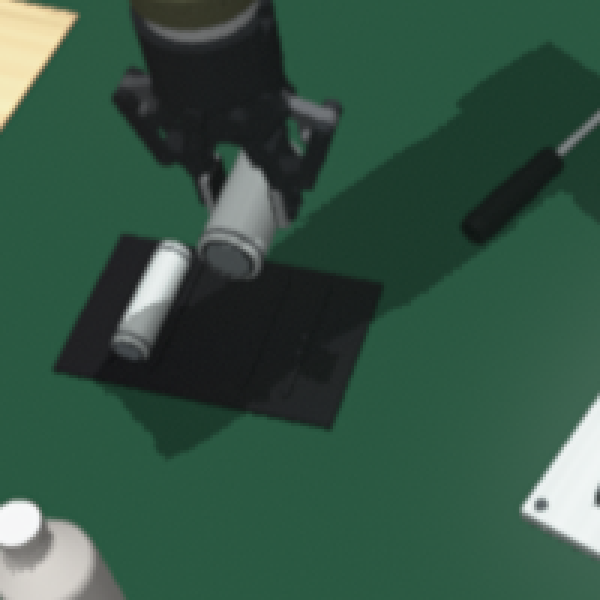

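The scene view shows the thick barrel held level at (235,220) in the crop, and the thin barrel undisturbed in the tray at (150,300).

send_rows(
  series=[-3, 4, 0, 0, 0, 5, 0, -5, 8, 0, 0, 0, 10, 0, -7, 12, 0, 0, 0, 15, 0, -7.4, 16, 0, 0, 0, 18.6, 0, -7.4, 20, 0, 0, 0, 18.6, 0, -7.4, 24, 0, 0, 0, 18.6, 0, -7.4, 28, 0, 0, 0, 18.6, 0, -7.4, 32, 0, 0, 0, 18.6, 0, -7.4, 35, 0, 0, 0, 18.6, 0, -7.4, 37, 0, 0, 0, 18.6, 0],
)

```text
clock: 16.15
tcp_pos: [0.5804, 0.206, 0.144]
orientation: [-0.001, 0.079, 0.997, 0.0]
wrist_force: [-0.0, -1.0, -1.8]
finger_gap: 0.0379
```

send_rows(
  series=[0, 0, 0, 0, 0, 0, 0, 0, 0, 0, 0, 0, 0, 0, 0, 0, 0, 0, 0, 0, 0],
)

```text
clock: 16.4
tcp_pos: [0.5821, 0.2017, 0.1444]
orientation: [-0.001, 0.081, 0.997, -0.001]
wrist_force: [0.2, -0.0, -2.1]
finger_gap: 0.0375
```

Run:
```python
from h import *
s=get_state();print(s["wrist_force"],s["finger_gap"],s["tcp_pos"])
go([.5816,.2032,.075],2.98)
```

```text
[ 0.17402438 -0.046988   -2.07999725] 0.037528775621418466 [0.58205251 0.20167602 0.14435481]
shift [0.06 0.15 6.94] turn [-0.06 -0.06  0.02] clk 16.4
```

send_rows(
  series=[0.05, 0.15, 2, 0, 0, 0, 0, 0.05, 0.15, 4, 0, 0, 0, 0, 0.05, 0.15, 6, 0, 0, 0, 0, 0.05, 0.15, 6.9, 0, 0, 0, 0, 0.05, 0.15, 6.9, 0, 0, 0, 0, 0.05, 0.15, 6.9, 0, 0, 0, 0],
)

```text
clock: 16.9
tcp_pos: [0.5821, 0.2025, 0.076]
orientation: [-0.001, 0.081, 0.997, -0.0]
wrist_force: [0.9, -0.1, -2.0]
finger_gap: 0.0376
```

Run:
```python
from h import *
s=get_state();print(s["wrist_force"],s["finger_gap"],s["tcp_pos"])
go([.5816,.2032,.060],2.98)
b=read_camera("scene")[170:290,300:420]
cv2.imwrite("pics/g.png",cv2.resize(b,(600,600),interpolation=3))
```

```text
[ 0.91317314 -0.06988603 -2.04622059] 0.03755673752699126 [0.58206679 0.20252683 0.07601184]
shift [0.06 0.06 1.6 ] turn [-0.04 -0.06 -0.08] clk 16.9
```

View pics/g.png

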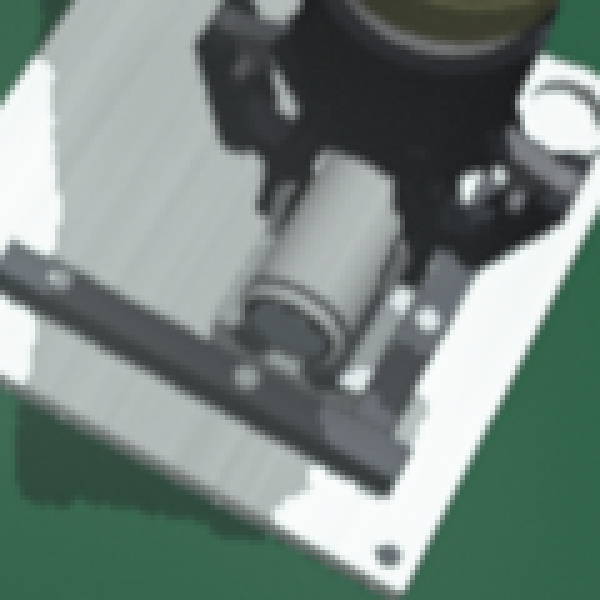

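Barrel is right above the V and parallel to it (its end at (290,330)). I'll lower it slowly.

send_rows(
  series=[0.05, 0.1, 0.5, 0, 0, 0, 0, 0.05, 0.1, 1.0, 0, 0, 0, 0, 0.05, 0.1, 1.5, 0, 0, 0, 0, 0.05, 0.1, 1.8, 0, 0, 0, 0, 0.05, 0.1, 1.9, 0, 0, 0, 0, 0.05, 0.1, 1.9, 0, 0, 0, 0],
)

```text
clock: 17.45
tcp_pos: [0.5814, 0.2048, 0.0568]
orientation: [-0.0, 0.08, 0.997, -0.0]
wrist_force: [0.1, -0.1, -1.4]
finger_gap: 0.0375
```

send_rows(
  series=[0, 0, 0.1, 0, 0, 0, 0, 0, 0, 0.2, 0, 0, 0, 0, 0, 0, 0.3, 0, 0, 0, 0, 0, 0, 0.3, 0, 0, 0, 0],
)

```text
clock: 17.78
tcp_pos: [0.5823, 0.2038, 0.0552]
orientation: [0.001, 0.081, 0.997, -0.001]
wrist_force: [-0.8, -5.1, 4.1]
finger_gap: 0.0376
```

send_rows(
  series=[0, -0.05, 0.1, 0, 0, 0, 0, 0, -0.1, 0.15, 0, 0, 0, 0, 0, -0.1, 0.2, 0, 0, 0, 0, 0, -0.1, 0.2, 0, 0, 0, 0],
)

```text
clock: 18.12
tcp_pos: [0.5824, 0.2034, 0.0547]
orientation: [0.001, 0.081, 0.997, -0.0]
wrist_force: [-3.5, -4.4, 11.2]
finger_gap: 0.0375
```

send_rows(
  series=[0.03, -0.05, 0.05, 0, 0, 0, 0, 0.03, -0.07, 0.1, 0, 0, 0, 0, 0.03, -0.07, 0.1, 0, 0, 0, 0, 0.03, -0.07, 0.1, 0, 0, 0, 0, 0.03, -0.07, 0.1, 0, 0, 0, 0],
)

```text
clock: 18.53
tcp_pos: [0.5824, 0.2034, 0.0547]
orientation: [0.002, 0.08, 0.997, 0.001]
wrist_force: [-5.1, -3.1, 16.5]
finger_gap: 0.0379
```

Run:
```python
from h import *
top=read_camera("top"); print("top barrel",[d["p"] for d in silhouettes("top","barrel_center")])
b=read_camera("scene"); 
for l,V,p0 in(("barrel_center",cyl(.04,.09,.064),[.5816,.2032,-.16]),("vblock_center",box(.07,.06,.012,.053),[.5816,.2032,-.16])):
    m=mask("scene",l)
    if m is not None: print(l,fit(V,{"scene":m},p0))
s=get_state();print(s["clock"],s["wrist_force"],s["ft_torque"],s["finger_gap"],s["tcp_pos"])
go([.5816,.2032,.0548],2.98)
cv2.imwrite("pics/i.png",cv2.resize(b[170:290,300:420],(600,600),interpolation=3))
```

```text
top barrel [0.71, 0.18]
barrel_center (array([ 0.5821802 ,  0.20313779, -0.13855876]), np.float64(0.33892688429810347))
vblock_center (array([ 0.58224744,  0.20519569, -0.16286185]), np.float64(0.8572084341513999))
18.7833 [-5.27648903 -3.56800167 17.12411441] [-0.61576705  1.01087746  0.15075573] 0.03768288112175751 [0.58243772 0.20337307 0.0546751 ]
shift [ 0.08 -0.03 -0.01] turn [0.07 0.22 0.04] clk 18.7833
```

View pics/i.png

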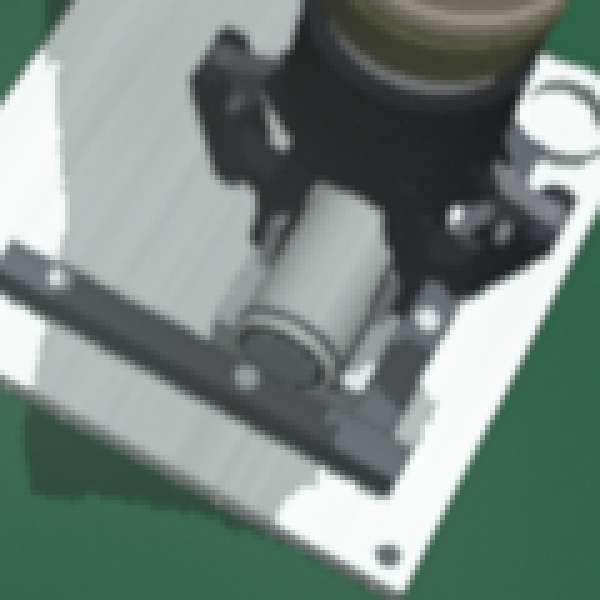

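send_rows(
  series=[0.02, 0, -0.05, 0, 0, 0, 0, 0.02, 0, -0.05, 0, 0, 0, 0, 0.02, 0, -0.05, 0, 0, 0, 0, 0.02, 0, -0.05, 0, 0, 0, 0],
)

```text
clock: 19.12
tcp_pos: [0.5824, 0.2034, 0.0547]
orientation: [0.002, 0.08, 0.997, 0.0]
wrist_force: [-3.2, -3.1, 13.1]
finger_gap: 0.0376
```

Run:
```python
from h import *
s=get_state();print(s["clock"],s["wrist_force"],s["tcp_pos"]);print(hand_in())
```

```text
19.1167 [-3.1741906  -3.12973278 13.06845296] [0.58244773 0.20337317 0.05468282]
the job is handed in; nothing more can be done
None
```

I handed the job in at 19.1 s of the 67 s allowed, with the thick barrel pressed in the V and the block in its corner. `hand_in()` gives no verdict, so what follows rests on my own checks.

**What I did**
- I gripped the V-block across its sides above the fence height, slid it square into the corner and let go. Then I pushed it with shut fingers against the far fence (about 20 N) and the left fence (about 37 N).
- I took the thick barrel from the tray, lowered it into the V and left the gripper holding it pressed there.

**Last checks**
- **Block home:** a top-camera fit before the barrel was picked up put the block within 1 mm and 0.002 rad of home. I could not measure it again under the gripper. The last picture showed it still against the fences, and the side forces at the end pushed it towards them.
- **Barrel seated:** it stopped at the height I had worked out, with the tool at 54.7 mm against an expected 54.8 mm.
- **Press force:** the wrist read 13 N upward. Adding the barrel's 2 N weight gives about 15 N on the block. I estimate over 5 N on each jaw; this is not a direct reading.
- **Thin barrel:** it looked undisturbed in its tray in the picture taken after the lift.

**Checks that disagreed:** with the gripper hiding the parts, the scene-camera fits were poor. For the barrel the position agreed, but the angle was 0.023 rad off. For the block the fit error was too high to use. I relied on the tool's position and the forces instead.

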